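Hang the tea bin on the slatwall and stock it

TASK

Hang the empty light-blue bin in the top groove of the slatwall organiser, on a free stretch beside the white bin: tip its front up, feed its hook into the groove, swing it down until it hangs level and fully home, and let go. Then lower the tea carton upright onto the floor of the hanging bin, without dropping it. Leave the white bin, the mug and the tumblers where they are.

Things in the scene. Friction and masses are not known exactly. Their poses are not given: they have to be found in the camera images.
- slatwall: Fixed white slatwall panel, upright on the table: 400 mm long, 175 high, 25 thick, on a 12 mm high wooden foot reaching 25 mm in front, 125 behind. Origin on the table, in the plane of the front face, at mid-length. +x goes into the panel (bins hang on its -x side), y along it (-200 to +200 mm), z up. Two grooves along its length, lower edges 135 mm (top groove) and 35 mm above the table.
- groove (a point): Mid-length point of the TOP groove, on the front face, on the opening's lower edge; slatwall axes. Opening 15 mm high between face lips 3 mm thick; behind them the cavity is 20 mm deep from the face, reaching 13 mm above and 10 below the opening. As a bin swings down its hook root is (in front, above this edge) about (4,9.5) mm at 34 degrees, (3,7.5) at 20, (3,5.5) at 12, (3,4) at 6, then home.
- tea_bin_center (a point): Centre of the empty light-blue open-topped bin (loose, 0.16 kg), 37.5 mm above its underside. Bin axes: +x to its back (hook side), y across, z up. Body 100 mm deep in x (back face at +50 mm), 94 wide in y; sides 68, back wall 75 high; walls and floor 3 thick; inside 93 by 88. A rib low on the back stands 4 mm proud of the back face, so the bin hangs level with its back face 4.5 mm off the panel.
- tea_bin_rim (a point): Centre of the bin's thick front rim: a bar 10 mm thick (bin x), 94 wide, 24 high, its top 70 mm above the bin's underside. It lies at bin x = -51 mm, 58 mm above the underside. Easily pinched from above, one finger inside the bin and one in front. Bin axes.
- tea_bin_hook (a point): Root of the bin's hook: on the back face (bin x = +50 mm), mid-width, on the underside of the hook's neck, 72 mm above the bin's underside. The neck, 66 mm wide and 3 thick, runs back 10.5 mm and ends in the upstand. Hung home, the neck rests on the groove's lower edge, so this point is at groove height and 4.5 mm in front of the face, with the bin level and square to the panel. Bin axes.
- tea_bin_hook_tip (a point): Top of the hook's upstand, a plate 66 mm wide and 3 thick (7.5 to 10.5 mm behind the back face), 18.5 mm above the neck's underside; home, it stands behind the upper face lip. It enters only with the front tipped up 40 to 50 degrees. At 46 the hook root passes (in front of face, above groove's lower edge): (22,2), (15,4.5), (12,7), (9,10), (6,11) mm; then swing down, sinking. Bin axes.
- sugar_bin_center (a point): Centre of the white bin full of coloured sachets, same shape and size as the blue one, already hanging home in the top groove. It is loose. Point and axes as for the blue bin's centre.
- tea_carton_center (a point): Centre of the magenta tea carton (loose, rigid, 0.11 kg), half-way up: 50 mm (x) by 72 mm (y) by 105 mm high (z), standing upright.
- mug_center (a point): White mug, 80 mm across, 95 mm high, with a handle; point on its axis half-way up.
- tumblers_center (a point): Stack of magenta plastic tumblers, 72 mm across, 126 mm high; point on its axis half-way up.
There are look-alikes about, which are no part of the job. What is shaped like the part that bears tea_carton_center but green is not meant.

How it is judged:
On the way, in this order (a step that is already met when the one before it is completed fails the run):
1. the blue bin, still held, has its hook behind the top groove's lip and has been swung down to within 10 degrees of level (z of tea_bin_hook in the frame of groove between -0.0035 and 0.008 m and x of tea_bin_hook in the frame of groove between -0.0075 and 0.001 m and angle between tea_bin_center's own z axis and vertical below 0.175 rad and angle between the x axis of tea_bin_center and the x axis of groove, either way round below 0.2 rad and contact force between the fingers and tea_bin above 0.5 N), for 0.1 s.
2. the empty blue bin hangs home in the top groove, level and square, let go (z of tea_bin_hook in the frame of groove between -0.0035 and 0.0035 m and x of tea_bin_hook in the frame of groove between -0.0075 and 0.001 m and angle between tea_bin_center's own z axis and vertical below 0.07 rad and angle between the x axis of tea_bin_center and the x axis of groove, either way round below 0.07 rad and contact force between the fingers and tea_bin below 0.1 N and horizontal distance between tea_carton_center and tea_bin_center above 0.1 m), for 0.3 s.
3. the carton, still held by the fingers, is lowered upright to within 12 mm of the hanging bin's floor (z of tea_carton_center in the frame of tea_bin_center below 0.03 m and horizontal distance between tea_carton_center and tea_bin_center below 0.045 m and angle between tea_carton_center's own z axis and vertical below 0.2 rad and contact force between the fingers and tea_carton above 0.5 N), for 0.05 s.
At the end, for the whole second after the job is handed in: The blue bin hangs in the top groove: hook root within 3.5 mm of the groove's lower edge in height and at most 7.5 mm in front of the face, bin level and square to the panel within 4 degrees; the carton stands on the bin's floor inside it, upright within 7 degrees; all at rest and released (z of tea_bin_hook in the frame of groove between -0.0035 and 0.0035 m and x of tea_bin_hook in the frame of groove between -0.0075 and 0.001 m and angle between tea_bin_center's own z axis and vertical below 0.07 rad and angle between the x axis of tea_bin_center and the x axis of groove, either way round below 0.07 rad and z of tea_carton_center in the frame of tea_bin_center between 0.012 and 0.024 m and horizontal distance between tea_carton_center and tea_bin_center below 0.035 m and angle between tea_carton_center's own z axis and vertical below 0.12 rad and linear speed of each of tea_bin, tea_carton below 0.02 m/s); the robot touches nothing.
It fails at once if the white bin is shifted by more than 20 mm or tipped by more than 8 degrees (distance of sugar_bin_center from where it was at the start of the episode above 0.02 m or angle between sugar_bin_center's own z axis and vertical above 0.14 rad).
It fails at once if the mug or the tumblers are shifted by more than 30 mm (distance of any of mug_center, tumblers_center from where it was at the start of the episode above 0.03 m).
It also fails if it takes over 72 s, if anything falls off the work surface, if the arm or the gripper's body presses on something with over 40 N, if the wrist force passes 120 N, or if a joint passes its speed limit or range.

ROBOT

A 6-joint arm with a two-finger parallel gripper is mounted at the origin on the work surface. World frame = base frame: x ahead of the robot, y to its left, z up, the work surface at z = 0. Lengths are in m, angles in rad, forces in N, time in s.
With the tool pointing down it reaches from about 0.25 to 0.775 m from the base axis. Payload 8.9 kg.
Tool frame: the origin (TCP) lies at the very end of the fingers, on their centre line; the grasp point (between the pads) lies 19 mm behind it; z points along the fingers, y is the direction in which the jaws open and shut (so a half turn about z gives the same grasp; the last joint's range is limited). The gripper opens to 85 mm and grips with 20 to 120 N. Pads are 22 mm wide; open, the fingers measure 114 mm over their backs; the gripper's body (76 mm by 85 mm) begins 54 mm behind the grasp point. The pads swing forward as they close: fully open they stand 13 mm farther back than shut.
Start: joints at [-1.351, 0.291, -0.153, 1.127, 0, 1.431], TCP at [0.184, -0.492, 0.231] pointing down, gripper open.
Joint ranges: [-2.52, 2.52], [-0.91, 1.74], [-1.3, 1.37], [-1.96, 2.02], [-1.52, 1.47], [-3.14, 3.14]. Speed limits (rad/s): [2.22, 2.22, 2.79, 3.14, 3.14, 3.14].

INTERFACE

Orientations are given as a unit quaternion [w, x, y, z].
In Python, from cell import arm, kin, monitor, cams, ticket gives the robot as it stands. Calls block until the motion is done:
- arm.move_ptp(position, orientation): joint-space move of the TCP to a pose.
- arm.move_linear(position, rot=None, v=0.15): straight line of the TCP; rot=None keeps the orientation; v is the mean speed in m/s.
- arm.move_j(angles): joint-space move.
- arm.command_gripper(opening): opening from 0.0 (shut) to 1.0 (fully open); the grip force is fixed at half the most; returns when the fingers have stopped.
- arm.hold(seconds).
- kin.inverse_kinematics(position, orientation): joint angles nearest the present ones, or None.
- monitor.get_obs(): the state.
- cams.grab_frame(name): name is "scene" or "top" or "wrist"; returns a dict with "color" (400x640x3 uint8, red, green, blue), "z_map" (400x640 float32, m along the optical axis (not along the pixel's ray), 0 where there is no reading), "vfov" (degrees; the focal length in pixels is half the picture's height over the tangent of half this angle, whatever the lens; pixels are square), "cx", "cy" (the principal point, pixels), "k1" (the pictures are not rectified: a ray, as slopes to the right and down, at radius r is drawn at 1 + k1 r^2 times it, then the intrinsics apply), "R" (3x3) and "t" (3): a world point X has camera coordinates R X + t; the wrist camera has in their place "tool_from_camera" (4x4, takes a point from camera to tool coordinates, whose origin is the TCP and whose axes are the flange's). Camera axes: x right, y down, z forward; pixel columns grow to the right and rows downward; lengths in m; the calibration is good to about 2 mm. A picture is of the moment at which its call begins: read the wrist's pose just before it.
A pose or a line that the arm cannot do raises arm.IKError and nothing moves.
- ticket.sign_off(): hands the job in, once; it reports no verdict.
The state is a dict: "time_s": time; "joints": joint angles; "qd": joint speeds; "joint_efforts": joint torques, N m; "ee_pos": TCP position; "tcp_rot": TCP orientation; "ft_force": force on the tool from outside, world axes, zero at the start; "torque": the same for the moment, N m; "opening": opening from 0.0 (shut) to 1.0 (fully open).
Only numpy, scipy, OpenCV 4.12 (cv2) and the standard library are available. Lean on these libraries where they do the work, as an engineer would, in place of code of your own. Each camera call takes 0.05 s, during which the arm holds its last target. There are 200 camera calls.

## Working session

There is one attempt and no reset: what is moved stays moved. The work goes in short steps, each a Python script; the robot and the scene stay as the last script left them, time stands still between calls to the robot, and variables do not carry over. Pictures are saved under pics/ and viewed, about 8 in all and at most 12, crops included, and the job is handed in when it is done.

```bash
ls; mkdir -p pics; cat > h.py <<'E'
import numpy as np, cv2
from cell import arm, kin, monitor, cams, ticket
from scipy.spatial.transform import Rotation as Ro
def q2R(q): return Ro.from_quat(np.roll(q,-1)).as_matrix()
def R2q(R): return np.roll(Ro.from_matrix(R).as_quat(),1)
def save(name,fn):
    f=cams.grab_frame(name); cv2.imwrite('pics/'+fn,f['color'][:,:,::-1]); return f
def rays(f,px):
    px=np.atleast_2d(px).astype(float); h=f['color'].shape[0]
    fl=h/2/np.tan(np.radians(f['vfov'])/2)
    d=(px-[f['cx'],f['cy']])/fl; u=d.copy()
    for _ in range(20): u=d/(1+f['k1']*(u**2).sum(1,keepdims=True))
    return np.c_[u,np.ones(len(u))]
def cloud(f,mask,pose=None):
    """world points for masked pixels with depth"""
    v,u=np.nonzero(mask&(f['z_map']>0)); z=f['z_map'][v,u]
    P=rays(f,np.c_[u,v])*z[:,None]
    if 'R' in f: return (P-f['t'])@f['R'], np.c_[u,v]
    T=f['tool_from_camera']; p,q=pose
    return (P@T[:3,:3].T+T[:3,3])@q2R(q).T+p, np.c_[u,v]
E
python3 - <<'E'
from h import *
for n in ('scene','top'):
    f=save(n,n+'0.png'); np.savez('pics/%s0.npz'%n,**f)
    print(n,f['vfov'],f['cx'],f['cy'],f['k1'],(-f['R'].T@f['t']).round(3),f['R'].round(2).tolist())
print(monitor.get_obs())
E
```

```text
pics
scene 50.2671973344346 323.47726215282387 198.00089828104973 -0.03150308707238686 [1.158 0.228 1.055] [[-0.38, 0.93, -0.01], [0.77, 0.31, -0.56], [-0.51, -0.22, -0.83]]
top 54.28901275573803 312.3144523157615 191.29287471137548 -0.034766577213453866 [ 0.363 -0.027  1.066] [[0.12, -0.99, 0.0], [-0.97, -0.11, -0.23], [0.23, 0.02, -0.97]]
{'time_s': 0.1, 'joints': array([-1.35128075e+00,  2.91221619e-01, -1.54020135e-01,  1.12668512e+00,
       -1.89212943e-05,  1.43149691e+00]), 'qd': array([-4.62547564e-04, -2.14032087e-03,  9.30034790e-04,  5.98159599e-05,
        2.40294303e-03,  2.64025614e-04]), 'joint_efforts': array([ 1.10133547e-03, -5.37978065e+01,  3.31917930e+01,  9.33241099e-03,
       -1.74685260e-04, -4.72228422e-06]), 'ee_pos': array([ 0.18427808, -0.49119968,  0.2308024 ]), 'tcp_rot': array([-5.64437706e-04,  9.83949437e-01,  1.78446590e-01, -3.21189202e-05]), 'ft_force': array([-0.62761198, -0.189546  ,  0.11213856]), 'torque': array([-0.05052256,  0.0170333 , -0.02880037]), 'opening': 1.0000798715868138}
```

View pics/scene0.png

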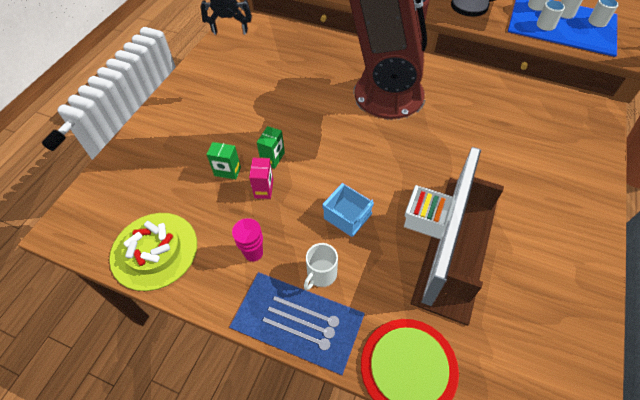

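View pics/top0.png

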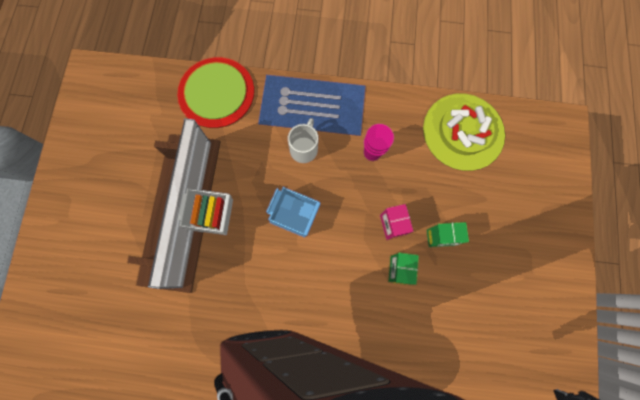

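The scene view shows the slatwall at the left of the robot (panel 440–475, 150–300), the white bin hanging at (428,210), the blue bin at (348,210), the magenta carton at (262,178), the tumblers at (248,240) and the mug at (322,265). The top view agrees: the panel runs from (188,120) to (165,285), the blue bin is at (293,211) with its hook towards the left, and the carton is at (396,221).

```bash
python3 - <<'E'
from h import *
def rect(P): 
    (c,s,a)=cv2.minAreaRect((P[:,:2]*1000).astype(np.float32)); return np.round(c,1),np.round(s,1),round(a,1)
for n in ('top','scene'):
    f=dict(np.load('pics/%s0.npz'%n)); hsv=cv2.cvtColor(f['color'],cv2.COLOR_RGB2HSV)
    H,S,V=hsv[...,0].astype(int),hsv[...,1].astype(int),hsv[...,2].astype(int)
    P,uv=cloud(f,np.ones(H.shape,bool)); u,v=uv.T; h,s,va=H[v,u],S[v,u],V[v,u]
    tbl=P[(s>60)&(abs(P[:,2])<.02)&(P[:,0]>.2)&(P[:,0]<.7)]; print(n,'table z',np.median(tbl[:,2]))
    box=lambda x0,y0,x1,y1:(u>=x0)&(u<=x1)&(v>=y0)&(v<=y1)
    if n=='top': R=dict(bin=box(255,175,330,245),car=box(375,195,417,243),tum=box(355,118,397,165),mug=box(282,115,325,168),pan=box(140,110,225,295))
    else: R=dict(bin=box(315,178,380,240),car=box(243,150,280,203),tum=box(225,215,270,265),mug=box(300,238,345,292),pan=box(400,140,485,310))
    mb=R['bin']&(h>95)&(h<115)&(s>70)&(P[:,2]>.005)
    B=P[mb]; print('bin',len(B),'z pct',np.percentile(B[:,2],[1,50,90,95,99]).round(4)); 
    for lo,hi in((.06,.09),(.055,.072),(.075,.1),(.08,.1)):
        q=B[(B[:,2]>lo)&(B[:,2]<hi)]; 
        if len(q)>5: print(lo,hi,len(q),rect(q))
    C=P[R['car']&((h>155)|(h<3)|(s<60))&(P[:,2]>.02)]; t=C[C[:,2]>.098]; print('carton',np.percentile(C[:,2],[50,95,99]).round(4),len(t),rect(t), rect(C))
    T=P[R['tum']&(h>150)&(P[:,2]>.02)]; t=T[T[:,2]>.115];print('tum',T[:,2].max(),rect(t))
    M=P[R['mug']&(P[:,2]>.08)&(s<80)]; print('mug',M[:,2].max(),rect(M))
    W=P[R['pan']&(s<70)&(P[:,2]>.02)]; t=W[W[:,2]>.168]; print('panel top',np.percentile(W[:,2],[50,95,99]).round(4),rect(t))
    e=W[(W[:,2]>.09)&(W[:,2]<.165)]; print('mid',len(e),rect(e))
    w=W[(W[:,2]>.118)&(W[:,2]<.15)];
    np.savez('pics/%s_c.npz'%n,B=B,C=C,W=W,Bc=f['color'][v,u][mb])
E
```

```text
top table z -0.0001822132959985288
bin 823 z pct [0.0051 0.0633 0.0757 0.0827 0.0916]
0.06 0.09 414 (array([539. ,  40.9]), array([116.2,  94.4]), 74.1)
0.055 0.072 290 (array([538.6,  39.6]), array([113.4,  94.4]), 74.1)
0.075 0.1 105 (array([552.9,  90.2]), array([14.2, 85.2]), 75.7)
0.08 0.1 47 (array([552.2,  91.1]), array([12.3, 64. ]), 74.1)
carton [0.1038 0.107  0.1082] 585 (array([ 540. , -229.9]), array([72.2, 51.3]), 19.7) (array([ 539.9, -229.6]), array([72.4, 51.7]), 19.4)
tum 0.13210632603802236 (array([ 744.1, -159.7]), array([71.2, 70.1]), 8.0)
mug 0.09958397220997915 (array([731.1,  34.3]), array([79. , 86.6]), 39.5)
panel top [0.1352 0.1766 0.1779] (array([512.3, 318.3]), array([ 27.9, 406.4]), 89.7)
mid 2246 (array([512.5, 255.3]), array([120.9, 403.8]), 89.4)
scene table z 0.0005069324511717097
bin 1332 z pct [0.0052 0.0408 0.0717 0.0779 0.0909]
0.06 0.09 376 (array([539.6,  42.2]), array([116. ,  96.2]), 75.6)
0.055 0.072 338 (array([538.9,  40.3]), array([112.4,  95.9]), 76.0)
0.075 0.1 105 (array([553.8,  90.5]), array([14.3, 86.2]), 74.6)
0.08 0.1 56 (array([550.9,  92.2]), array([12.6, 68.5]), 74.4)
carton [0.1    0.1076 0.1091] 381 (array([ 540.1, -227.9]), array([77.1, 50.4]), 19.7) (array([ 502.3, -237.6]), array([161.1,  57.3]), 14.2)
tum 0.13387275434936238 (array([ 743.6, -158.7]), array([71.1, 70.9]), 41.9)
mug 0.10039754456052334 (array([732.5,  41. ]), array([88.9, 77.6]), 22.9)
panel top [0.1335 0.1773 0.1787] (array([511.8, 318.7]), array([ 26.6, 408.6]), 89.8)
mid 1295 (array([512.7, 266.9]), array([140.7, 404.4]), 88.4)
```

```bash
python3 - <<'E'
from h import *
for n in ('top','scene'):
    d=np.load('pics/%s_c.npz'%n); W=d['W']; B=d['B']
    F=W[(W[:,1]>.296)&(W[:,1]<.316)&(((W[:,2]>.155)&(W[:,2]<.17))|((W[:,2]>.07)&(W[:,2]<.13)))]
    F=F[(F[:,0]<.455)|(F[:,0]>.585)]
    for _ in range(4):
        A=np.c_[F[:,0]-.512,np.ones(len(F))]; k=np.linalg.lstsq(A,F[:,1],rcond=None)[0]; r=F[:,1]-A@k; F=F[abs(r)<.003]
    print(n,'face y=%.4f slope %.4f'%(k[1],k[0]),len(F),r.std())
    for lo,hi in((.07,.1),(.1,.13),(.155,.17)):
        q=F[(F[:,2]>lo)&(F[:,2]<hi)]; print('  ',lo,len(q),np.median(q[:,1]) if len(q) else None)
    T=W[W[:,2]>.172]; print('  top y pct',np.percentile(T[:,1],[2,98]),'x',np.percentile(T[:,0],[1,99]), 'z',np.median(T[:,2]))
    S=W[(W[:,1]<.285)&(W[:,2]>.1)]; print('  white',cv2.minAreaRect((S[:,:2]*1000).astype(np.float32)),S[:,2].max())
# IK feasibility of hang path
def tool(t,flip=1):  # bin x -> +Y world, tipped t (front up)
    bx=np.array([0,np.cos(t),-np.sin(t)]); bz=np.array([0,np.sin(t),np.cos(t)])
    y=flip*bx; z=-bz; return np.c_[np.cross(y,z),y,z],bx,bz
h=.042
for x0 in (.38,.39,.40,.64):
  for fl in (1,-1):
    o=[]
    for t,a,b in((46,60,30),(46,22,2),(46,6,11),(34,4,9.5),(20,3,7.5),(0,4.5,0)):
        R,bx,bz=tool(np.radians(t),fl); hk=np.array([x0,.306-a/1e3,.135+b/1e3])
        tcp=hk-.101*bx+(h-.072)*bz
        q=kin.inverse_kinematics(tcp,R2q(R)); o.append(None if q is None else np.round(q,2).tolist())
    print(x0,fl,o)
E
```

```text
top face y=0.3064 slope -0.0067 1131 0.0008606391422760321
   0.07 421 0.3065413935725626
   0.1 443 0.30630734128755976
   0.155 267 0.3062362120429591
  top y pct [0.30559252 0.33110465] x [0.31255124 0.71044709] z 0.17503122555320966
  white ((502.8179016113281, 240.1295928955078), (95.19319915771484, 89.60679626464844), 0.05981289967894554) 0.13595833727369944
scene face y=0.3074 slope -0.0075 205 0.0008985910205293745
   0.07 72 0.3063664053600733
   0.1 77 0.30648410586380986
   0.155 56 0.3067827591060742
  top y pct [0.30684439 0.33103387] x [0.31467662 0.71296612] z 0.17538996412463953
  white ((502.51092529296875, 241.01385498046875), (88.71409606933594, 96.09068298339844), 89.13034057617188) 0.1366775774939685
0.38 1 [[0.66, 0.54, -0.13, 1.47, -0.6, 0.84], [0.71, 0.62, -0.07, 1.48, -0.58, 0.89], [0.73, 0.64, -0.02, 1.52, -0.56, 0.92], [0.65, 0.49, -0.18, 1.29, -0.46, 0.75], [0.53, 0.35, -0.36, 1.04, -0.3, 0.56], [0.32, 0.24, -0.6, 0.74, 0.0, 0.32]]
0.38 -1 [[0.66, 0.54, -0.13, 1.47, -0.6, -2.3], [0.71, 0.62, -0.07, 1.48, -0.58, -2.25], [0.73, 0.64, -0.02, 1.52, -0.56, -2.2
[... 880 characters left out ...]
47, -0.62, -2.32], [0.69, 0.64, -0.03, 1.48, -0.59, -2.27], [0.71, 0.66, 0.03, 1.53, -0.58, -2.25], [0.63, 0.51, -0.14, 1.3, -0.47, -2.42], [0.51, 0.38, -0.32, 1.05, -0.3, -2.6], [0.3, 0.27, -0.55, 0.75, 0.0, -2.84]]
0.64 1 [[0.45, 0.92, 0.63, 1.7, -0.71, 0.6], [0.49, 1.01, 0.72, 1.74, -0.69, 0.66], [0.51, 1.04, 0.81, 1.81, -0.68, 0.68], [0.44, 0.87, 0.55, 1.53, -0.53, 0.52], [0.35, 0.74, 0.33, 1.28, -0.33, 0.37], [0.19, 0.65, 0.09, 1.01, 0.0, 0.19]]
0.64 -1 [[0.45, 0.92, 0.63, 1.7, -0.71, -2.54], [0.49, 1.01, 0.72, 1.74, -0.69, -2.48], [0.51, 1.04, 0.81, 1.81, -0.68, -2.46], [0.44, 0.87, 0.55, 1.53, -0.53, -2.62], [0.35, 0.74, 0.33, 1.28, -0.33, -2.77], [0.19, 0.65, 0.09, 1.01, 0.0, -2.95]]
```

```bash
cat >> h.py <<'E'
def down(yaw): 
    y=np.array([np.cos(yaw),np.sin(yaw),0]); z=np.array([0,0,-1.]); return R2q(np.c_[np.cross(y,z),y,z])
def st(tag=''):
    o=monitor.get_obs(); print(tag,'t%.1f'%o['time_s'],'p',o['ee_pos'].round(4),'F',o['ft_force'].round(1),'M',o['torque'].round(2),'op %.3f'%o['opening']); return o
E
python3 - <<'E'
from h import *
q=down(np.radians(74.8)); p=np.array([.5255,-.010,.042])
arm.move_ptp(p+[0,0,.11],q); arm.command_gripper(.55); st('hover')
arm.move_linear(p,v=.12); st('low')
arm.command_gripper(0); st('grip')
arm.move_linear(p+[0,0,.04],v=.1); st('lift')
f=save('wrist','w1.png'); o=monitor.get_obs()
for n in('top','scene'):
    f=save(n,n+'1.png'); np.savez('pics/%s1.npz'%n,**f)
E
```

```text
hover t2.7 p [ 0.5255 -0.0101  0.152 ] F [-0.5  0.3  0.4] M [0.02 0.02 0.  ] op 0.554
low t3.8 p [ 0.526  -0.0101  0.0426] F [-0.1 -1.1 -0. ] M [0.07 0.02 0.  ] op 0.551
grip t4.2 p [ 0.526  -0.0101  0.0426] F [-1.3  0.6  6.5] M [-0.05  0.17 -0.03] op 0.105
lift t4.7 p [ 0.5253 -0.01    0.0817] F [ 0.9  0.6 -1.8] M [-0.05  0.04 -0.01] op 0.106
```

View pics/scene1.png

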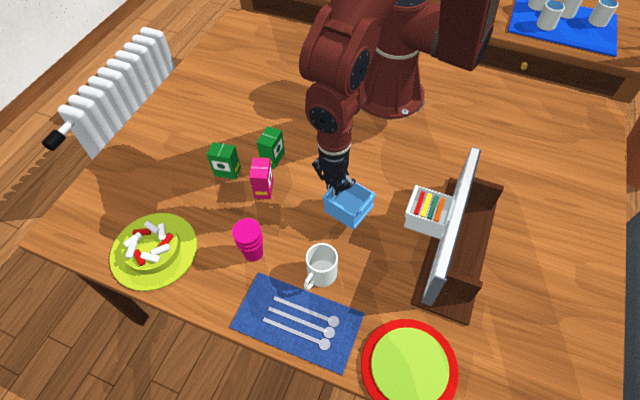

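The scene view shows the bin at (350,203), lifted and held at its rim by the gripper at (338,180), with nothing else disturbed. Next I check the held bin's tilt and hook position against the kinematics.

```bash
python3 - <<'E'
from h import *
o=monitor.get_obs(); Rt=q2R(o['tcp_rot']); tcp=o['ee_pos']; bx=Rt[:,1]; by=np.cross([0,0,1],bx)
org=tcp+bx*.051+np.array([0,0,-.0426])  # predicted bin origin (underside, centre)
for n in('top','scene'):
    f=dict(np.load('pics/%s1.npz'%n)); hsv=cv2.cvtColor(f['color'],cv2.COLOR_RGB2HSV).astype(int)
    m=(hsv[...,0]>95)&(hsv[...,0]<115)&(hsv[...,1]>70)
    P,_=cloud(f,m); P=P[(P[:,2]>.03)&(np.linalg.norm(P[:,:2]-org[:2],axis=1)<.09)]
    b=(P-org)@np.c_[bx,by,[0,0,1]]
    up=b[(b[:,2]>.055)]
    print(n,len(b),'bx pct',np.percentile(up[:,0],[1,99]).round(4),'by',np.percentile(up[:,1],[1,99]).round(4))
    print('  rect',cv2.minAreaRect((up[:,:2]*1000).astype(np.float32)))
    for a,c in((-.035,-.01),(-.01,.015),(.015,.04)):   # side wall tops along depth
        s=b[(b[:,0]>a)&(b[:,0]<c)&(abs(b[:,1])>.041)&(abs(b[:,1])<.05)]; print('  side top',a,len(s),np.percentile(s[:,2],[80,90,97]).round(4))
    hk=b[b[:,2]>.082]; print('  hook x,y,ztop',np.median(hk[:,0]).round(4),np.percentile(hk[:,1],[2,98]).round(4),np.percentile(hk[:,2],[90,98]).round(4))
    fl=b[(abs(b[:,0])<.04)&(abs(b[:,1])<.035)&(b[:,2]<.03)]
    if len(fl)>20: print('  floor slope',np.linalg.lstsq(np.c_[fl[:,:2],np.ones(len(fl))],fl[:,2],rcond=None)[0].round(4),len(fl))
E
```

```text
Traceback (most recent call last):
IndexError: index -1 is out of bounds for axis 0 with size 0
```

```bash
cat > chk.py <<'E'
from h import *
def binframe(o,h=.0426):
    R=q2R(o['tcp_rot']); bx=R[:,1]; bz=-R[:,2]; by=np.cross(bz,bx)
    return o['ee_pos']+bx*.051-h*bz, np.c_[bx,by,bz]
def measure(f,o):
    org,A=binframe(o); hsv=cv2.cvtColor(f['color'],cv2.COLOR_RGB2HSV).astype(int)
    m=(hsv[...,0]>95)&(hsv[...,0]<115)&(hsv[...,1]>70)
    P,_=cloud(f,m); b=(P-org)@A; b=b[(abs(b)<[.075,.06,.11]).all(1)&(b[:,2]>-.01)]
    pc=lambda a,q: np.percentile(a,q).round(4) if len(a)>4 else None
    print(' n',len(b))
    for a,c in((-.035,-.01),(-.01,.015),(.015,.04)):
        s=b[(b[:,0]>a)&(b[:,0]<c)&(abs(b[:,1])>.04)&(abs(b[:,1])<.052)&(b[:,2]>.05)]; print('  side top',a,len(s),pc(s[:,2],[80,90,97]))
    hk=b[b[:,2]>.081]; print('  hook x',pc(hk[:,0],[10,50,90]),'y',pc(hk[:,1],[2,98]),'ztop',pc(hk[:,2],[90,98]))
    fl=b[(abs(b[:,0])<.04)&(abs(b[:,1])<.035)&(b[:,2]<.03)]
    if len(fl)>20: print('  floor slope',np.linalg.lstsq(np.c_[fl[:,:2],np.ones(len(fl))],fl[:,2],rcond=None)[0].round(4),len(fl))
E
python3 - <<'E'
from chk import *
measure(dict(np.load('pics/scene1.npz')),monitor.get_obs())
def tool(t,psi=-.007):
    Rb=Ro.from_euler('z',np.pi/2+psi).as_matrix()@Ro.from_euler('y',t).as_matrix()  # +rot about bin y: x axis goes down = front up
    bx,bz=Rb[:,0],Rb[:,2]; return np.c_[np.cross(bx,-bz),bx,-bz],bx,bz
R,bx,bz=tool(np.radians(46)); print(bx,bz)
E
```

```text
n 1521
  side top -0.035 38 [0.0665 0.0686 0.0696]
  side top -0.01 68 [0.0665 0.0686 0.0706]
  side top 0.015 74 [0.0665 0.0684 0.07  ]
  hook x [-0.0557  0.0589  0.0612] y [-0.0293  0.0294] ztop [0.0992 0.1054]
  floor slope [ 0.0401 -0.0302  0.004 ] 277
[ 0.00486257  0.69464135 -0.7193398 ] [0.00503534 0.71932218 0.69465837]
```

```bash
cat >> chk.py <<'E'
PSI=-.007; X0=.385; YF=.3076; H=.0426
def tool(t,psi=PSI):
    Rb=Ro.from_euler('z',np.pi/2+psi).as_matrix()@Ro.from_euler('y',t).as_matrix()
    bx,bz=Rb[:,0],Rb[:,2]; return np.c_[np.cross(bx,-bz),bx,-bz],bx,bz
def pose(deg,a,b,yf=YF):
    R,bx,bz=tool(np.radians(deg)); hk=np.array([X0,yf-a/1e3,.135+b/1e3])
    return hk-.101*bx+(H-.072)*bz, R2q(R)
def hookpos(o,yf=YF):
    org,A=binframe(o,H); hk=org+A@[.05,0,.072]; return np.round([(yf-hk[1])*1e3,(hk[2]-.135)*1e3,np.degrees(np.arcsin(A[1,2]))],2)
E
python3 - <<'E'
from chk import *
arm.move_linear([.50,-.01,.20],v=.2)
arm.move_ptp(*pose(46,200,30)); st('tilt')
p,q=pose(46,45,10); arm.move_linear(p,rot=q,v=.15); o=st('pre'); print(hookpos(o))
f=save('scene','s2.png'); np.savez('pics/scene2.npz',**f); measure(f,o)
# face next to the bin in the same frame
hsv=cv2.cvtColor(f['color'],cv2.COLOR_RGB2HSV).astype(int)
P,_=cloud(f,hsv[...,1]<70); 
T=P[(P[:,2]>.171)&(P[:,2]<.18)&(P[:,1]>.29)&(P[:,1]<.35)]
for a in np.arange(.32,.71,.05):
    s=T[(T[:,0]>a)&(T[:,0]<a+.05)]; print(round(a+.025,3),len(s),np.percentile(s[:,1],[3,50,97]).round(4) if len(s)>5 else '')
c=cv2.resize(f['color'][120:290,340:500,::-1],None,fx=3.5,fy=3.5,interpolation=cv2.INTER_CUBIC); cv2.imwrite('pics/s2c.png',c)
E
```

```text
tilt t6.4 p [0.3844 0.0165 0.2163] F [-0.5  0.3 -2.1] M [ 0.92 -0.02  0.04] op 0.109
pre t7.6 p [0.3844 0.1706 0.1974] F [-0.  -0.2 -1.7] M [ 0.89 -0.03  0.01] op 0.103
[45.68 10.18 46.  ]
 n 1663
  side top -0.035 50 [0.0666 0.0673 0.0698]
  side top -0.01 52 [0.0666 0.0684 0.0693]
  side top 0.015 54 [0.0661 0.0683 0.0693]
  hook x [-0.0638 -0.0021  0.0603] y [-0.0298  0.0323] ztop [0.1044 0.1084]
0.345 134 [0.3081 0.3196 0.3321]
0.395 146 [0.3076 0.3193 0.3314]
0.445 143 [0.3093 0.3203 0.3309]
0.495 154 [0.3081 0.3194 0.3303]
0.545 176 [0.3073 0.3192 0.3303]
0.595 197 [0.3069 0.3188 0.3309]
0.645 213 [0.3064 0.3188 0.3303]
0.695 221 [0.3062 0.3178 0.33  ]
```

View pics/s2c.png

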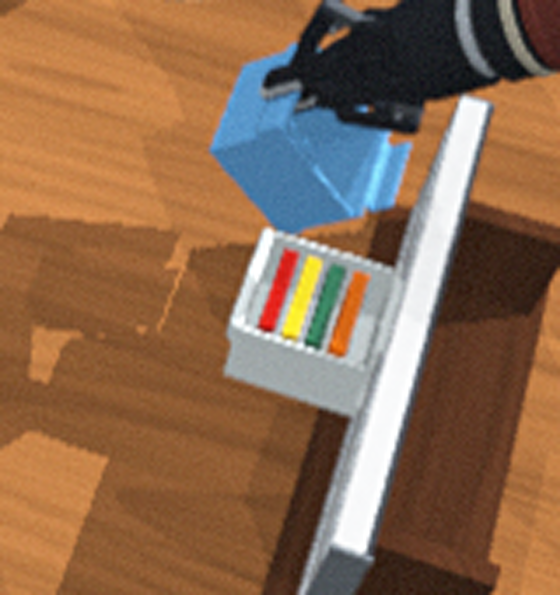

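The crop shows the blue bin tipped up at (310,130), with its hook at (390,180) facing the free near end of the panel. The white bin at (310,310) is clear. Measured top-edge centre puts the face at y ≈ 0.307 here. Next is the feed-in, with force checks.

```bash
sed -i 's/YF=.3076/YF=.3072/; s/PSI=-.007/PSI=-.006/' chk.py; cat >> chk.py <<'E'
def follow(path,v=.04,fmax=10):
    for d,a,b in path:
        p,q=pose(d,a,b); arm.move_linear(p,rot=q,v=v); arm.hold(.08); o=monitor.get_obs()
        F=o['ft_force']-[0,0,-1.7]; print((d,a,b),'->',hookpos(o),'F',F.round(1),'M',o['torque'].round(2),'t%.1f'%o['time_s'])
        if np.linalg.norm(F)>fmax: print('STOP'); return False
    return True
E
python3 - <<'E'
from chk import *
follow([(46,28,1),(46,22,2),(46,18,3.3),(46,15,4.5),(46,12,7),(46,9,10),(46,6,11)])
E
```

```text
(46, 28, 1) -> [28.06  1.03 46.01] F [-0.3  0.4 -0.1] M [ 0.89 -0.06 -0.03] t8.4
(46, 22, 2) -> [21.94  2.02 46.  ] F [-0.1 -0.7  0.3] M [ 0.94  0.   -0.05] t8.8
(46, 18, 3.3) -> [17.93  3.29 46.  ] F [ 0.9  0.2 -0.9] M [0.91 0.02 0.02] t9.1
(46, 15, 4.5) -> [14.96  4.49 46.  ] F [-0.9  0.1 -0.6] M [0.84 0.02 0.04] t9.4
(46, 12, 7) -> [11.92  7.01 45.99] F [ 0.1  0.7 -0.3] M [ 0.91 -0.04 -0.02] t9.8
(46, 9, 10) -> [ 8.95 10.02 46.  ] F [0.2 0.2 0.3] M [ 0.97  0.02 -0.01] t10.1
(46, 6, 11) -> [ 5.96 10.95 46.  ] F [0.6 0.9 0.4] M [ 0.88  0.04 -0.  ] t10.5
```

No contact force on the way in. Next is the swing down.

```bash
python3 - <<'E'
from chk import *
follow([(40,5,10.3),(34,4,9.5),(27,3.5,8.5),(20,3,7.5),(16,3,6.5),(12,3,5.5),(9,3,4.7),(6,3,4)],fmax=12)
f=save('scene','s3.png')
cv2.imwrite('pics/s3c.png',cv2.resize(f['color'][120:290,340:500,::-1],None,fx=3.5,fy=3.5,interpolation=cv2.INTER_CUBIC))
E
```

```text
(40, 5, 10.3) -> [ 5.01 10.29 40.06] F [-0.1 -0.3 -0.4] M [ 0.84 -0.04  0.02] t11.0
(34, 4, 9.5) -> [ 3.88  9.37 34.08] F [-0.1  0.  -0.1] M [0.66 0.05 0.04] t11.5
(27, 3.5, 8.5) -> [ 3.29  8.42 27.07] F [1.3 0.3 0.8] M [ 0.56 -0.01  0.06] t12.1
(20, 3, 7.5) -> [ 2.75  7.5  20.06] F [0.1 0.6 1.2] M [ 0.44 -0.03 -0.03] t12.6
(16, 3, 6.5) -> [ 2.91  6.56 16.07] F [ 0.5  0.7 -0.1] M [ 0.29  0.   -0.01] t13.1
(12, 3, 5.5) -> [ 2.95  5.63 12.06] F [-0.1 -0.5  0. ] M [ 0.24 -0.05 -0.08] t13.5
(9, 3, 4.7) -> [3.01 4.8  9.06] F [ 0.6 -0.1  0.8] M [ 0.08 -0.05 -0.01] t13.9
(6, 3, 4) -> [3.03 4.1  6.06] F [ 0.3 -0.2 -0.4] M [ 0.08  0.01 -0.  ] t14.3
```

View pics/s3c.png

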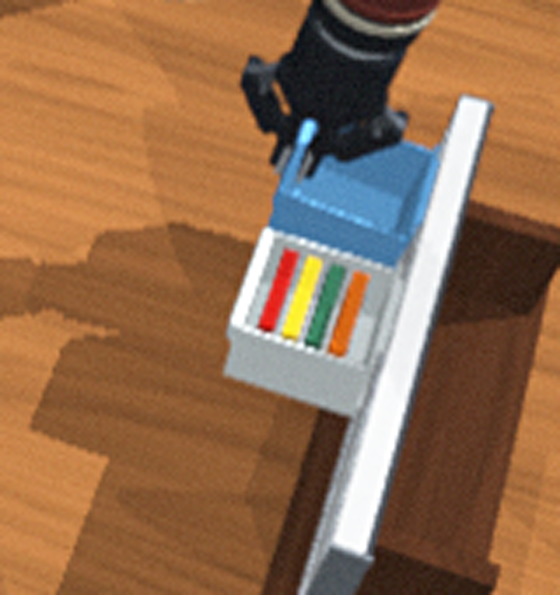

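The crop shows the bin nearly level at (350,200), with its hook in the groove and its back close to the panel. The remaining step is to lower it home.

```bash
python3 - <<'E'
from chk import *
ok=follow([(4,3.5,2.7),(2,4,1.4),(0.5,4.5,.4),(0,4.5,0)],fmax=14)
if ok:
    b=0
    while monitor.get_obs()['ft_force'][2]<1.5 and b>-1.2:
        b-=.4; ok=follow([(0,4.5,b)],fmax=14)
E
```

```text
(4, 3.5, 2.7) -> [3.54 2.78 4.05] F [-0.5  0.9 -0. ] M [0.02 0.   0.01] t14.7
(2, 4, 1.4) -> [4.04 1.48 2.05] F [-0.3  0.9  0.4] M [-0.01 -0.02  0.03] t15.1
(0.5, 4.5, 0.4) -> [4.41 0.46 0.53] F [-0.7  1.6 -0.2] M [0.22 0.03 0.07] t15.4
(0, 4.5, 0) -> [ 4.24  0.17 -0.03] F [0.2 3.8 0.6] M [ 0.59 -0.03 -0.02] t15.7
(0, 4.5, -0.4) -> [ 4.18 -0.17 -0.04] F [0.1 5.2 3.5] M [ 1.11  0.1  -0.06] t16.1
```

Contact is in z (seated) and lightly on the lip. Now I release it and check.

```bash
python3 - <<'E'
from chk import *
org,A=binframe(monitor.get_obs(),H); np.savez('pics/bin.npz',org=org,A=A)
arm.command_gripper(.4); st('open'); p=monitor.get_obs()['ee_pos']
arm.move_linear(p+[0,0,.12],v=.15); st('up')
arm.move_ptp([.40,-.05,.30],down(np.radians(90))); arm.command_gripper(1.0); st()
for n in('scene','top'):
    f=save(n,n+'4.png'); np.savez('pics/%s4.npz'%n,**f)
    hsv=cv2.cvtColor(f['color'],cv2.COLOR_RGB2HSV).astype(int)
    P,_=cloud(f,(hsv[...,0]>95)&(hsv[...,0]<115)&(hsv[...,1]>70)); b=(P-org)@A; b=b[(abs(b)<[.075,.06,.11]).all(1)&(b[:,2]>-.02)]
    fl=b[(abs(b[:,0])<.04)&(abs(b[:,1])<.038)&(b[:,2]<.03)]
    print(n,len(b),'floor',np.linalg.lstsq(np.c_[fl[:,:2],np.ones(len(fl))],fl[:,2],rcond=None)[0].round(4),len(fl))
    for a,c in((-.06,-.044),(-.035,-.01),(-.01,.015),(.015,.04)):
        s=b[(b[:,0]>a)&(b[:,0]<c)&(b[:,2]>.05)]; print('  top',a,len(s),np.percentile(s[:,2],[50,90,97]).round(4))
    up=b[b[:,2]>.055]; print(cv2.minAreaRect((up[:,:2]*1000).astype(np.float32)))
    # carton again
    M,_=cloud(f,(hsv[...,0]>155)&(hsv[...,1]>90)); M=M[(np.linalg.norm(M[:,:2]-[.54,-.229],axis=1)<.06)&(M[:,2]>.098)]; print('carton',cv2.minAreaRect((M[:,:2]*1000).astype(np.float32)))
f=dict(np.load('pics/scene4.npz'))
cv2.imwrite('pics/s4c.png',cv2.resize(f['color'][110:290,220:500,::-1],None,fx=2.8,fy=2.8,interpolation=cv2.INTER_CUBIC))
E
```

```text
open t16.4 p [0.3843 0.2014 0.1051] F [ 0.1 -0.6 -0.1] M [ 0.03 -0.02 -0.03] op 0.399
up t17.4 p [0.3838 0.2012 0.2244] F [-0.3  0.1 -0.1] M [ 0.02 -0.02  0.03] op 0.400
 t19.0 p [ 0.4    -0.0499  0.3   ] F [-0.5  0.7  0.4] M [ 0.02 -0.05  0.05] op 1.001
scene 1356 floor [ 0.0024 -0.0359  0.0033] 228
  top -0.06 117 [0.0687 0.0713 0.0725]
  top -0.035 91 [0.0601 0.0681 0.0698]
  top -0.01 87 [0.0614 0.0683 0.0698]
  top 0.015 87 [0.0602 0.0679 0.0688]
((0.22016525268554688, 0.6356048583984375), (110.53746032714844, 100.65460205078125), 0.9303272366523743)
carton ((540.4470825195312, -228.1759490966797), (75.71775817871094, 50.74354553222656), 19.678813934326172)
top 1988 floor [0.0106 0.0065 0.0027] 831
  top -0.06 226 [0.0678 0.0705 0.0715]
  top -0.035 31 [0.0671 0.0693 0.0701]
  top -0.01 34 [0.067  0.0701 0.0705]
  top 0.015 35 [0.0668 0.0692 0.0695]
((0.7318649291992188, 0.5418167114257812), (114.69300842285156, 92.20164489746094), 0.025340082123875618)
carton ((0.0, 0.0), (0.0, 0.0), 0.0)
```

View pics/s4c.png

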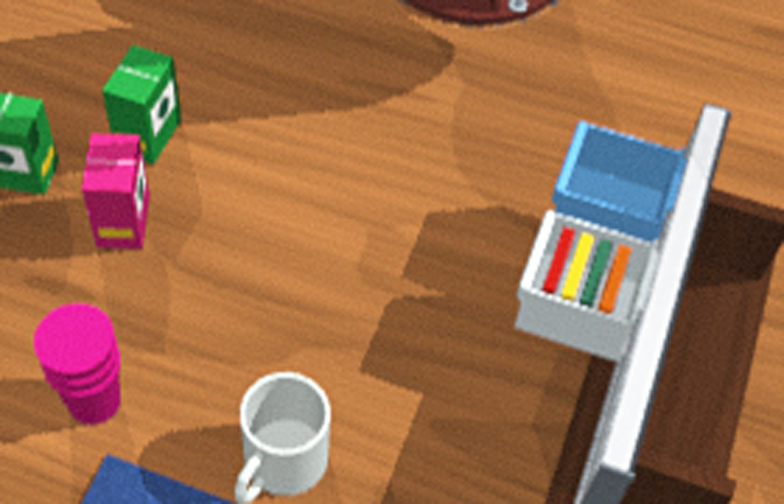

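The crop shows the blue bin at (620,180) hanging level and square in the groove. The white bin, mug and tumblers are undisturbed, and the carton is at (115,190). Next is the carton grasp, with a check for clearance to the green cartons.

```bash
python3 - <<'E'
from h import *
c=np.array([.540,-.229,0]); yaw=np.radians(109.6)
f=dict(np.load('pics/top0.npz')); hsv=cv2.cvtColor(f['color'],cv2.COLOR_RGB2HSV).astype(int)
G,_=cloud(f,(hsv[...,0]>45)&(hsv[...,0]<80)&(hsv[...,1]>90)); G=G[(G[:,2]>.05)&(G[:,2]<.14)]
d=(G-c)[:,:2]@np.c_[[np.cos(yaw),np.sin(yaw)],[-np.sin(yaw),np.cos(yaw)]]
k=abs(d[:,1])<.045; print('green in body lane, jaw dist',abs(d[k,0]).min() if k.any() else None, 'min lateral in fingers',abs(d[abs(d[:,0])<.065,1]).min() if (abs(d[:,0])<.065).any() else None)
k2=abs(d[:,1])<.016; near=abs(d[k2,0]).min() if k2.any() else 1; print('finger lane',near)
if near>.058:
    q=down(yaw); arm.move_ptp(c+[0,0,.20],q); arm.command_gripper(.85)
    arm.move_linear(c+[0,0,.068],v=.1); st('low')
    arm.command_gripper(0); st('grip'); arm.move_linear(c+[0,0,.12],v=.1); st('lift')
    f=save('scene','s5.png'); np.savez('pics/scene5.npz',**f)
    cv2.imwrite('pics/s5c.png',cv2.resize(f['color'][90:230,190:390,::-1],None,fx=3,fy=3,interpolation=cv2.INTER_CUBIC))
E
```

```text
green in body lane, jaw dist 0.08687740600983478 min lateral in fingers 0.07896191533760473
finger lane 1
low t21.8 p [ 0.5404 -0.2292  0.0686] F [-0.1 -0.2 -0.4] M [ 0.04 -0.   -0.02] op 0.848
grip t22.1 p [ 0.5404 -0.2291  0.0686] F [0.5 0.4 6.4] M [ 0.24  0.11 -0.02] op 0.579
lift t22.8 p [ 0.5397 -0.2288  0.1195] F [-0.7  1.  -1.6] M [ 0.01 -0.05  0.  ] op 0.577
```

View pics/s5c.png

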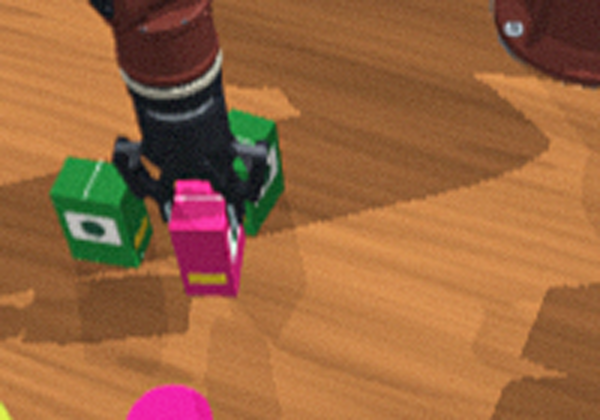

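The crop shows the carton at (205,240) gripped upright off the table, and the green cartons untouched. Now I take it over to the bin and lower it.

```bash
python3 - <<'E'
from h import *
org=np.load('pics/bin.npz')['org']; print('bin org',org.round(4))
c=np.array([org[0],org[1],0]); q=down(np.pi-.006); zf=org[2]+.003+.0686
arm.move_linear([.54,-.229,.27],v=.2)
arm.move_ptp(c+[0,0,.30],q); st('above'); arm.hold(.3)
arm.move_linear(c+[0,0,zf+.05],v=.1); st('enter')
ok=True
for dz in (.04,.03,.02,.012,.007,.004,.0025,.0015,.0007,0,-.0007,-.0014):
    arm.move_linear(c+[0,0,zf+dz],v=.04); arm.hold(.06); o=st('dz%.4f'%dz); F=o['ft_force']-[0,0,-1.5]
    if np.linalg.norm(F)>4: print('contact'); break
f=save('scene','s6.png'); np.savez('pics/scene6.npz',**f)
cv2.imwrite('pics/s6c.png',cv2.resize(f['color'][110:270,340:520,::-1],None,fx=3.3,fy=3.3,interpolation=cv2.INTER_CUBIC))
E
```

```text
bin org [0.3849 0.2531 0.0628]
above t25.6 p [0.3855 0.2526 0.2999] F [-0.2 -1.  -0.9] M [0.01 0.01 0.04] op 0.575
enter t27.2 p [0.3853 0.2532 0.1849] F [-0.3 -0.4 -2. ] M [ 0.01 -0.03 -0.05] op 0.580
dz0.0400 t27.7 p [0.3849 0.2531 0.1743] F [-0.3 -0.1 -0.5] M [-0.   -0.02  0.02] op 0.576
dz0.0300 t28.1 p [0.3849 0.2531 0.1643] F [-0.1  0.2 -2.6] M [ 0.08 -0.01  0.03] op 0.577
dz0.0200 t28.6 p [0.3849 0.253  0.1543] F [ 0.2 -0.  -1.8] M [ 0.02  0.05 -0.03] op 0.575
dz0.0120 t29.0 p [0.3849 0.253  0.1463] F [ 0.3  0.5 -1. ] M [-0.01  0.05  0.01] op 0.578
dz0.0070 t29.3 p [0.3848 0.253  0.1413] F [-0.6  0.3 -0.7] M [ 0.02 -0.02  0.  ] op 0.578
dz0.0040 t29.6 p [0.3849 0.253  0.1383] F [-0.5 -0.5 -1.4] M [-0.02  0.01 -0.  ] op 0.579
dz0.0025 t29.9 p [0.3849 0.2531 0.1369] F [ 0.5  0.4 -1.6] M [ 0.02 -0.05 -0.01] op 0.580
dz0.0015 t30.2 p [0.3849 0.2531 0.1359] F [ 0.   0.2 -0.4] M [ 0.02 -0.02 -0.01] op 0.578
dz0.0007 t30.6 p [0.3849 0.2531 0.1351] F [ 0.1  0.1 -1.4] M [-0.02 -0.    0.03] op 0.575
dz0.0000 t30.9 p [0.385  0.2531 0.1345] F [ 0.6 -0.3 -0.8] M [-0.04 -0.09 -0.04] op 0.578
dz-0.0007 t31.2 p [0.385  0.253  0.1343] F [-2.7 -2.6  8.9] M [-0.32  0.54  0.  ] op 0.579
contact
```

View pics/s6c.png

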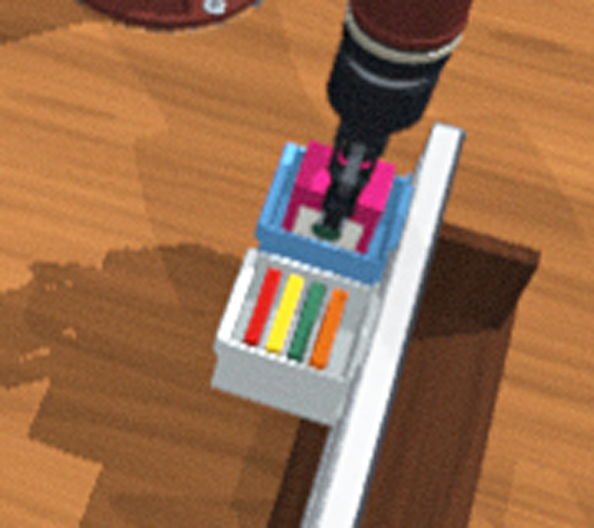

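The crop shows the carton at (345,195) upright inside the bin, which still hangs level. Floor contact was felt at the expected height. I'll back off slightly, release, retreat and check.

```bash
python3 - <<'E'
from h import *
org,A=[np.load('pics/bin.npz')[k] for k in('org','A')]
p=monitor.get_obs()['ee_pos']; arm.move_linear([org[0],org[1],p[2]+.0003],v=.02); st('ease')
arm.command_gripper(.75); st('open'); p=monitor.get_obs()['ee_pos']
arm.move_linear(p+[0,0,.14],v=.12); st('up')
arm.move_ptp([.40,-.05,.30],down(np.pi/2)); arm.hold(.5)
for n in('scene','top'):
    f=save(n,n+'7.png'); hsv=cv2.cvtColor(f['color'],cv2.COLOR_RGB2HSV).astype(int)
    P,_=cloud(f,(hsv[...,0]>155)&(hsv[...,1]>90)); b=(P-org)@A; b=b[(abs(b)<[.07,.06,.14]).all(1)]
    t=b[b[:,2]>.1]; print(n,'carton top z',np.median(t[:,2]).round(4),cv2.minAreaRect((t[:,:2]*1000).astype(np.float32)),'slope',np.linalg.lstsq(np.c_[t[:,:2],np.ones(len(t))],t[:,2],rcond=None)[0].round(3))
    P,_=cloud(f,(hsv[...,0]>95)&(hsv[...,0]<115)&(hsv[...,1]>70)); b=(P-org)@A; b=b[(abs(b)<[.075,.06,.11]).all(1)&(b[:,2]>.055)]
    for a,c in((-.06,-.044),(-.035,0),(0,.04)):
        s=b[(b[:,0]>a)&(b[:,0]<c)]; print('  bin top',a,len(s),np.percentile(s[:,2],[50,90,97]).round(4))
    print('  ',cv2.minAreaRect((b[:,:2]*1000).astype(np.float32)))
    if n=='scene': cv2.imwrite('pics/s7c.png',cv2.resize(f['color'][110:300,220:500,::-1],None,fx=2.8,fy=2.8,interpolation=cv2.INTER_CUBIC))
st()
E
```

```text
ease t31.5 p [0.3849 0.2531 0.1345] F [-0.7 -0.2 -1.3] M [ 0.09  0.   -0.02] op 0.576
open t31.8 p [0.385  0.2531 0.1346] F [ 0.4  0.4 -0.3] M [-0.03 -0.03 -0.  ] op 0.751
up t33.1 p [0.3847 0.253  0.274 ] F [ 0.9 -0.2 -0.1] M [ 0.03 -0.04  0.03] op 0.749
scene carton top z 0.1073 ((-0.5769996643066406, -2.1283950805664062), (54.34169387817383, 71.46065521240234), 89.81266784667969) slope [0.002 0.018 0.107]
  bin top -0.06 112 [0.0683 0.0708 0.0717]
  bin top -0.035 48 [0.0627 0.0672 0.069 ]
  bin top 0 60 [0.0632 0.0684 0.0696]
   ((0.2878990173339844, 0.6696281433105469), (110.71371459960938, 98.68649291992188), 0.9654881954193115)
top carton top z 0.1076 ((-2.1664772033691406, -1.7914772033691406), (72.38056182861328, 47.76845932006836), 0.2850002944469452) slope [0.016 0.01  0.108]
  bin top -0.06 198 [0.0684 0.0707 0.0718]
  bin top -0.035 42 [0.0662 0.0693 0.0704]
  bin top 0 53 [0.0666 0.07   0.0721]
   ((0.5314674377441406, 0.712310791015625), (92.02941131591797, 114.14594268798828), 89.70186614990234)
 t34.9 p [ 0.4    -0.0499  0.3   ] F [ 0.9  0.3 -0.3] M [ 0.   -0.03 -0.01] op 0.750
```

View pics/s7c.png

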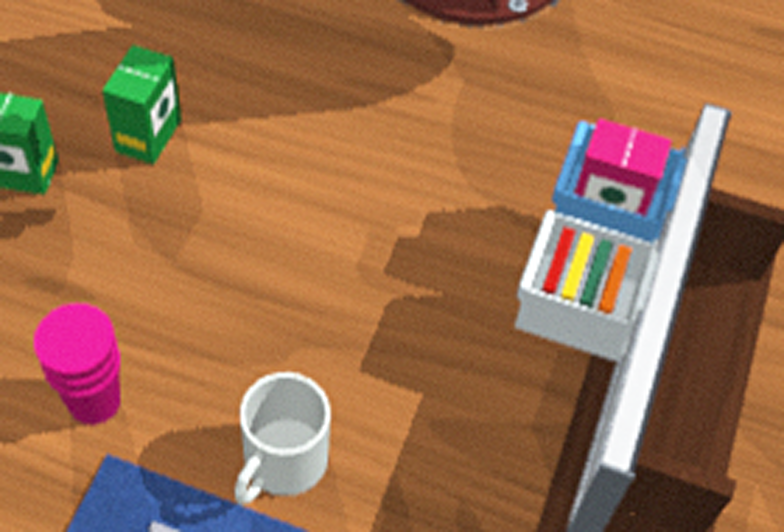

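The picture shows the carton at (625,165) standing upright in the level bin, the arm clear, and the white bin, mug and tumblers where they were. I'm handing in now.

```bash
python3 -c "
from h import *
ticket.sign_off(); st()"
```

```text
the job is handed in; nothing more can be done
the job is handed in; nothing more can be done
```

The blue bin is hung home in the top groove, on the free stretch at the robot's side of the white bin. The tea carton stands upright on its floor, and I handed the job in at about 35 s of the 72 s allowed. The hand-in gives no verdict.

- **Bin:** I pinched it by the rim, tipped it to 46°, fed the hook in without contact force, swung it down and felt it seat at about 3.5 N before letting go. Before I let go, the hook root read 4.2 mm in front of the face and 0.2 mm below the groove edge, by arm position. After the carton went in, both cameras still showed the bin level and square to within about 1°.
- **Carton:** I lowered it to floor contact, which came at the expected height with a brief push of about 10 N, then released it. The cameras put its top 107–108 mm above the bin's underside (108 expected), about 2–3 mm off the bin's centre and tilted by at most about 1°.
- **Other things:** The white bin, mug and tumblers look unmoved in the last picture, though I did not re-measure them.
- **Checks that disagreed or gave nothing:**
  - The two cameras differed by about 1 mm on where the panel face is, so I used 0.307 m. A small sideways force of about 5 N at seating suggests that was slightly short.
  - One floor-slope reading from the scene camera was noisy (about 2° across the bin); the top camera did not show it.
  - The top view was blocked by the arm for two checks.

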